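Close the console case and lock it with its T-handle

ROBOT

A 6-joint arm with a two-finger parallel gripper is mounted at the origin on the work surface. World frame = base frame: x ahead of the robot, y to its left, z up, the work surface at z = 0. Lengths are in mm, angles in rad, forces in N, time in s.
With the tool pointing down it reaches from about 300 to 875 mm from the base axis. Payload 6.4 kg.
Tool frame: the origin (TCP) lies midway between the tips of the shut fingers; the grasp point (between the pads) lies 19 mm behind it (ctrl.grip_point_offset is the distance from the TCP to the grasp point, in mm); z points along the fingers, y is the line along which they close (so a half turn about z gives the same grasp; the last joint's range is limited). The gripper opens to 85 mm and grips with 20 to 120 N. Pads are 22 mm wide; open, the fingers measure 114 mm over their backs; the gripper's body (76 mm by 85 mm) begins 54 mm behind the grasp point. The pads swing forward as they close: fully open they stand 13 mm farther back than shut.
Start: joints at [0.923, 0.181, 1.607, -0, 1.354, -0.206], TCP at [245.842, 519.81, 231.288] pointing down, gripper open.
Joint ranges: [-2.99, 2.99], [-0.89, 2.07], [0.3, 2.58], [-1.14, 4.28], [0, 2.63], [-3.12, 3.12]. Speed limits (rad/s): [2.57, 2.57, 3.01, 3.14, 3.14, 3.14].

INTERFACE

Orientations are given as a rotation vector (axis times angle).
In Python, from cell import ctrl, capture, camera_info gives the robot as it stands.
- The arm moves only by the tool play_rows, never from a script. Its argument "steps" is a list of rows, each an object with "slide": the shift along the tool's x, y, z in m, a list of three; "turn": the turn about the tool's z in rad. In form: [{"slide": [tx, ty, tz], "turn": turn}, ...]. A call has 1 to 20 rows; each row is the pose to reach, as a shift and turn from the pose commanded when the call began, along the tool's axes at that moment; what a row does not reach only later rows make up. A row lasts 1/12 s, in which the tool goes at most 41.7 mm and 7.16 degrees, less where a joint would pass 70% of its speed; a pose out of reach is approached as far as the arm can. A call with a gripper value outside its range is refused whole. "gripper" is the opening, from 0 (shut) to 1 (fully open), set as the call begins (left out, the last holds). The fingers move at their own pace and stop on an object; "force" is the grip in N (left out, the last holds). Time passes only in rows, so rows that repeat a pose let the fingers close. It gives the time, the measured TCP pose, the force, the opening and the grip force at its end, in the units of the state.
- ctrl.get_obs(): the state, without advancing time (a new reading comes with each control period).
- capture(name): name is "scene" or "top" or "wrist"; returns (picture, depth): 384x512x3 uint8, blue, green, red; 384x512 float32, mm along the optical axis (not along the pixel's ray), 0 where there is no reading.
- camera_info(name): a dict with "vertical_fov" (degrees; the focal length in pixels is half the picture's height over the tangent of half this angle, whatever the lens; pixels are square), "cx", "cy" (the principal point, pixels), "rvec" (rotation vector, rad) and "tvec" (3), from world to camera coordinates, as OpenCV has them; the wrist camera has in their place "T_tool_cam" (4x4, takes a point from camera to tool coordinates, whose origin is the TCP and whose axes are the flange's). Camera axes: x right, y down, z forward; pixel columns grow to the right and rows downward; lengths in mm; the calibration is good to about 2 mm. A picture is of the moment at which its call begins: read the wrist's pose just before it. camera_info takes no time and is no camera call.
- ctrl.hand_in(): hands the job in; it is judged then, once.
The state is a dict: "clock": time; "joint_pos": joint angles; "joint_vel": joint speeds; "effort": joint torques, N m; "eef_pos": TCP position; "orientation": TCP orientation; "wrist_force": force on the tool from outside, world axes, zero at the start; "torque": the same for the moment, N m; "width": finger opening in mm; "gripper_force": force on a finger pad.
Only numpy, scipy, OpenCV 4.12 (cv2) and the standard library are available. Lean on these libraries where they do the work, as an engineer would, in place of code of your own. Each camera call takes 0.05 s, during which the arm holds its last target. There are 200 camera calls.

TASK

Put the game console's case away: lower its lid gently, without flinging it down or forcing it, and press it fully shut so that the catch snaps and holds it. Then fit the loose T-handle squarely onto the square spindle on the lid, all the way down, turn the spindle clockwise with it to its stop to lock the case, and let go, leaving the handle on. Leave the other things on the table where they are.

Things in the scene. Friction and masses are not known exactly. Their poses are not given: they have to be found in the camera images.
- case: Dark grey hard case, fixed to the table, an open tray 170 (x) x 250 (y) x 60 mm high holding a handheld console. Origin: centre of its underside, on the table. Its x axis points from the front (catch side, towards the robot) to the hinge side; z is up.
- lid (a joint): Angle of the case's lid, rad: 0 fully shut, 1.57 upright, range 0 to 2.0; it starts open, at 1.6 to 1.95. The lid is a plate 172 mm from hinge to free edge, 252 mm wide, 16 mm thick, about 0.4 kg. Its hinge is stiff: the lid stays where it is left and takes about 0.5 to 5 N at the free edge to move. It must not swing faster than 2.5 rad/s nor be pushed with over 60 N.
- lid_hinge (a point): The lid's hinge axis (along the case's y) at mid-width, at the height of the rim, 60 mm above the table, 85 mm behind the case's centre. Fixed to the lid and turns with it: with the lid shut its axes are the case's. The lid's underside is at z = 0, its outer face (pointing up when shut) at z = +16 mm, and it extends to x = -172 mm.
- lid_edge (a point): Middle of the lid's free (front) edge, on its outer face; at x = -172, z = +16 mm from lid_hinge. In the last 13 mm of this edge's way down (0.08 rad) a sprung roller catch resists, up to about 13 to 18 N, until it gives at about 0.03 rad, snaps the lid shut and holds it. Just short of that the lid looks nearly shut but is not.
- spindle (a joint): Angle of the lock spindle, rad: 0 unlocked, growing clockwise as seen looking at the lid's outer face, to a firm stop at 1.571, locked. It starts between 0.15 and 0.5, turns against a friction of about 0.2 N m and stays where it is left.
- spindle_foot (a point): Foot of the lock spindle, on its axis, on a round boss (64 mm wide, 6 mm thick) on the lid's outer face, at mid-width, 105 mm from the hinge. The spindle is a square steel post 16 x 16 mm, 24 mm tall, its last 5 mm tapered to 11 x 11. Axes turn with it: z along it, outward from the lid, x and y normal to its flats. With the lid shut the foot is 82 mm above the table.
- handle: Loose T-handle, 0.16 kg, standing on its hub. Hub: steel, 32 x 32 x 28 mm tall, with an 18 x 18 mm square bore, 28 deep, open below, sides along x and y. Bar on top: black, 104 (x) x 34 (y) x 22 mm, 28 to 50 mm above the bottom. Origin: centre of the hub's bottom. Fits the spindle at any quarter turn, 1 mm play each side and 0.12 rad turning play; seated, its bottom rests on the boss.
- eraser: Whiteboard eraser, black and grey, 120 x 46 x 36 mm, lying on the table; leave alone. Origin: centre of its underside.
- mug: White mug, 80 mm wide, 90 mm tall; leave alone. Origin: centre of its underside.
- phone: Dark phone, 75 x 150 x 10 mm, lying flat; leave alone. Origin: centre of its underside.
- wallet: Black wallet, 90 x 115 x 20 mm; leave alone. Origin: centre of its underside.
- cards: Boxed deck of cards, 66 x 92 x 22 mm; leave alone. Origin: centre of its underside.
- pencil_cup: Clear cup of pencils, 80 mm wide, about 190 mm tall with the pencils; leave alone. Origin: centre of its underside.
- tin: Round red snack tin, 104 mm wide, 82 mm tall; leave alone. Origin: centre of its underside.
Things that resemble listed ones, but are neither listed nor needed, are in the scene too. What is shaped like the handle but brown or green is not meant.

How it is judged (in metres and radians):
On the way, in this order (a step that is already met when the one before it is completed fails the run):
1. the lid is pressed shut past its catch (below 0.02 rad) (value of joint lid below 0.02 rad), for 0.2 s.
2. with the lid shut, the T-handle sits fully down on the square spindle (value of joint lid below 0.02 rad and horizontal distance between handle and spindle_foot below 0.004 m and z of handle in the frame of spindle_foot below 0.004 m and angle between the z axis of handle and the z axis of spindle_foot, either way round below 0.06 rad), for 0.2 s.
3. the spindle is turned to its stop (above 1.49 rad) with the handle still seated on it (all of step 2 and value of joint spindle above 1.49 rad), for 0.2 s.
At the end, for the whole second after the job is handed in: The lid is shut past its catch (below 0.02 rad), the spindle is turned to its stop (above 1.49 rad), and the T-handle sits on the spindle, released and at rest: its bottom within 4 mm of the spindle's foot both sideways and in height, upright to within 0.06 rad (all of step 3 and linear speed of handle below 0.02 m/s and contact force between the fingers and anything else below 0.3 N); the robot touches nothing.
It fails at once if the lid is swung shut faster than 2.5 rad/s before it reaches the catch (value of joint lid above 0.12 rad and velocity of joint lid below -2.5 rad/s).
It fails at once if the lid is pushed with more than 60 N (contact force between the fingers and lid above 60 N).
It fails at once if another thing on the table is moved by more than 25 mm (distance of any of eraser, mug, phone, wallet, cards, pencil_cup, tin from where it was at the start of the episode above 0.025 m).
It also fails if it takes over 72 s, if anything falls off the work surface, if the arm or the gripper's body presses on something with over 40 N, if the wrist force passes 120 N, or if a joint passes its speed limit or range.

## Working session

There is one attempt and no reset: what is moved stays moved. The work goes in short steps, Python scripts to look and compute and a tool call to move; the robot and the scene stay as the last step left them, time stands still between calls to the robot, and variables do not carry over. Pictures are saved under pics/ and viewed, at most 10 in all, crops included, and the job is handed in when it is done.

Besides the shell and the picture viewer there is one more tool, called as name(argument=value, ...), one argument or row to a line, values as JSON. play_rows: Moves the arm, as the interface text tells. Its arguments: {"type":"object","properties":{"steps":{"type":"array","items":{"type":"object","properties":{"slide":{"type":"array","items":{"type":"number"}},"turn":{"type":"number"}}}},"gripper":{"type":"number"},"force":{"type":"number"}},"required":["steps"]}

```bash
mkdir -p pics; cat > h.py <<'E'
import numpy as np,cv2
from scipy.spatial.transform import Rotation as R
from cell import ctrl,capture,camera_info
def cam(name,obs=None):
    i=camera_info(name);f=192/np.tan(np.radians(i["vertical_fov"])/2)
    K=np.array([[f,0,i["cx"]],[0,f,i["cy"]],[0,0,1.]])
    if name=="wrist":
        T=np.eye(4);T[:3,:3]=R.from_rotvec(obs["orientation"]).as_matrix();T[:3,3]=obs["eef_pos"]
        return K,T@np.array(i["T_tool_cam"])
    T=np.eye(4);T[:3,:3]=R.from_rotvec(np.ravel(i["rvec"])).as_matrix();T[:3,3]=np.ravel(i["tvec"])
    return K,np.linalg.inv(T)
def shot(name,tag):
    o=ctrl.get_obs();K,T=cam(name,o);p,d=capture(name)
    cv2.imwrite(f"pics/{tag}.png",p);np.savez(f"{tag}.npz",p=p,d=d,K=K,T=T);return p,d,K,T
def pt(tag,u,v,z=None):
    s=np.load(tag+".npz");d=s["d"];
    r=np.linalg.inv(s["K"])@[u,v,1];T=s["T"]
    if z is None:
        return T[:3,:3]@(r*np.median(d[int(v)-1:int(v)+2,int(u)-1:int(u)+2]))+T[:3,3]
    w=T[:3,:3]@r;return T[:3,3]+w*(z-T[2,3])/w[2]
def cloud(tag):
    s=np.load(tag+".npz");d=s["d"];v,u=np.mgrid[:384,:512]
    r=np.stack([u,v,np.ones_like(u)],-1)@np.linalg.inv(s["K"]).T
    return (r*d[...,None])@s["T"][:3,:3].T+s["T"][:3,3],s["p"],d
E
python3 - <<'E'
from h import *
a=shot("scene","s0")[0];b=shot("top","t0")[0]
for n in("s0","t0"):print(n,np.load(n+".npz")["T"].round(2).tolist())
cv2.imwrite("pics/st0.png",cv2.resize(np.vstack([a,b]),(450*512//384*1 if 0 else 512,768))[:, :] if 0 else np.hstack([a,b])[:, :])
o=ctrl.get_obs();print(o)
E
```

```text
s0 [[0.37, 0.71, -0.6, 1346.9], [0.93, -0.29, 0.24, -408.1], [-0.01, -0.64, -0.76, 1247.47], [0.0, 0.0, 0.0, 1.0]]
t0 [[0.03, -0.99, 0.15, 218.92], [-1.0, -0.03, -0.01, -39.24], [0.01, -0.15, -0.99, 1425.78], [0.0, 0.0, 0.0, 1.0]]
{'clock': 0.1, 'joint_pos': array([ 9.22699270e-01,  1.81500754e-01,  1.60791950e+00, -8.94607854e-06,
        1.35377887e+00, -2.06258284e-01]), 'joint_vel': array([ 5.08431257e-05, -1.20659069e-03, -2.52054748e-03,  5.10697816e-04,
       -2.36841537e-03, -2.51540426e-05]), 'effort': array([ 1.28454063e-03, -4.45877302e+01, -3.52239561e+01, -2.26776292e-04,
        4.16359951e-03, -7.82141115e-06]), 'eef_pos': array([245.52881521, 519.39125545, 230.44956019]), 'orientation': array([-6.88259763e-01, -3.06459885e+00,  2.30187658e-03]), 'wrist_force': array([-0.03168981,  0.38912745, -0.14512876]), 'torque': array([-0.04789582, -0.00157003, -0.06112313]), 'gripper_force': 0.0, 'width': 85.28884378964096}
```

View pics/s0.png

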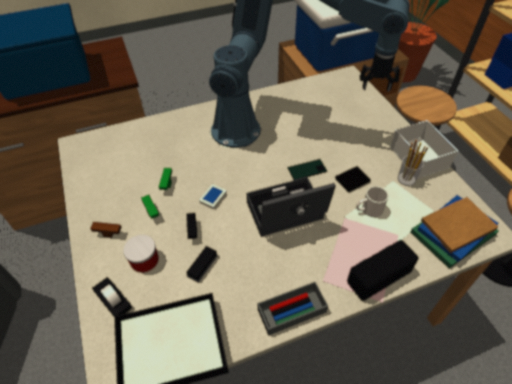

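View pics/t0.png

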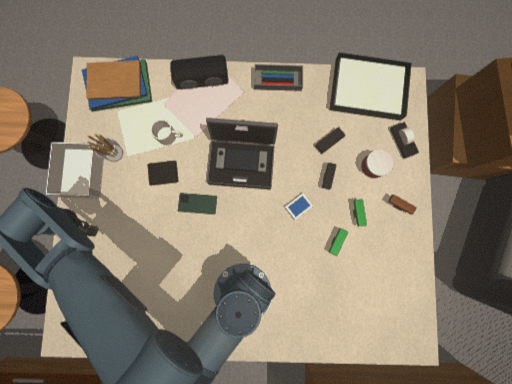

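The top view shows the open case at about (241,160), black handle candidates at (328,176) and (329,140), and the lid's upper edge near (242,122). I'll measure these next, with enlarged crops.

```bash
python3 - <<'E'
from h import *
P,p,d=cloud("t0")
for u,v in [(328,176),(329,140),(240,160),(213,186),(270,187),(208,121),(277,124),(232,122),(250,123)]:print(u,v,P[v,u].round(0))
S,q,d=cloud("s0")
for u,v in [(192,225),(202,263),(299,208),(292,212),(252,190),(332,186),(264,232),(331,212)]:print('s',u,v,S[v,u].round(0))
a=cv2.resize(p[100:200,195:355],(800,500),interpolation=3)
cv2.imwrite("pics/c1.png",a)
b=cv2.resize(q[170:290,175:345],(800,565),interpolation=3);cv2.imwrite("pics/c2.png",b)
# handle candidates: points above table
for n,C,(x0,x1,y0,y1) in[("h",P,(440,620,-330,-230))]:
    pass
for lab,(u0,u1,v0,v1) in {"A":(318,340,160,192),"B":(312,348,124,156)}.items():
    Q=P[v0:v1,u0:u1].reshape(-1,3)
    for lo in(8,35):
        k=Q[Q[:,2]>lo];(c,s,an)=cv2.minAreaRect(k[:,:2].astype(np.float32));print(lab,lo,len(k),c,s,an,np.percentile(k[:,2],90))
E
```

```text
328 176 [ 460. -324.   44.]
329 140 [ 608. -330.   36.]
240 160 [513.  23.  45.]
213 186 [413. 130.  -2.]
270 187 [408. -97.  58.]
208 121 [608. 130. 233.]
277 124 [ 605. -109.  231.]
232 122 [607.  47. 230.]
250 123 [607. -15. 227.]
s 192 225 [ 467. -326.   52.]
s 202 263 [ 618. -336.   36.]
s 299 208 [622.  11. 171.]
s 292 212 [608.  -7. 142.]
s 252 190 [360. -58.   7.]
s 332 186 [619. 126. 229.]
s 264 232 [572. -93.  22.]
s 331 212 [566. 184.  -5.]
A 8 257 (351.4276428222656, -219.37362670898438) (91.06793975830078, 437.87689208984375) 48.08674240112305 54.05709173920218
A 35 242 (344.09063720703125, -215.15916442871094) (77.31295776367188, 424.8381042480469) 45.746273040771484 54.19598091248652
B 8 362 (427.544189453125, -229.7029571533203) (148.43728637695312, 545.134033203125) 62.83721923828125 39.80966176984221
B 35 200 (445.349609375, -193.92425537109375) (58.825523376464844, 545.2825317382812) 49.50349044799805 40.867875515332
```

View pics/c1.png

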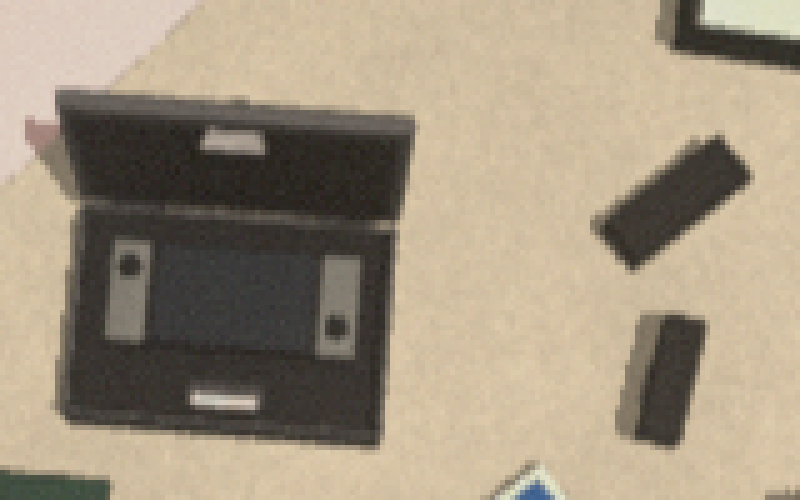

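View pics/c2.png

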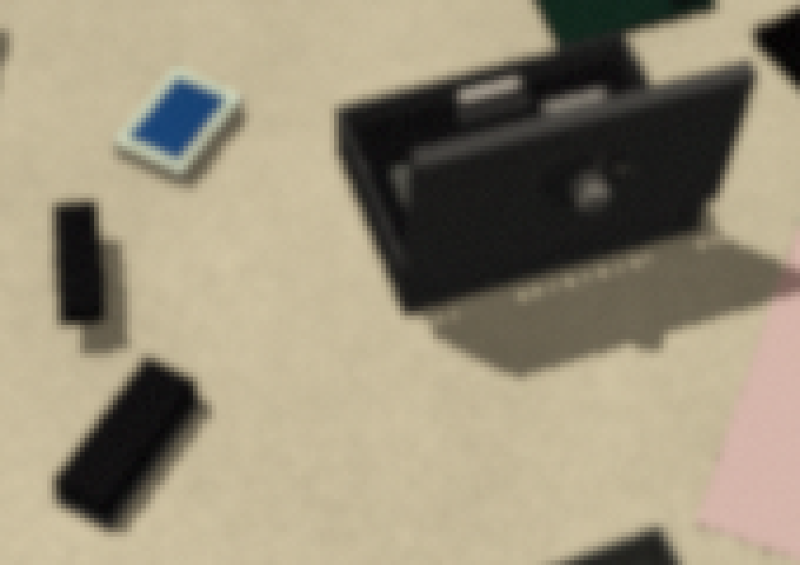

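Crop 1 shows the handle bar's top corners at (665,313), (706,322), (678,447) and (634,438). The case rim runs (62,415), (380,443), (392,232), (78,208), and the lid's free edge goes from (57,92) to (414,118). Crop 2 confirms that the narrow block floating above its shadow is the T-handle and the wider one is the eraser. The spindle is at about (592,188).

```bash
python3 - <<'E'
from h import *
f=lambda c,z:[pt("t0",195+u/5-.4,100+v/5-.4,z) for u,v in c]
H=np.array(f([(665,313),(706,322),(678,447),(634,438)],50));print("handle",H.round(0).tolist(),H.mean(0),)
g=(H[0]+H[1]-H[2]-H[3]);print("yaw",np.degrees(np.arctan2(g[1],g[0])),np.linalg.norm(g)/2)
C=np.array(f([(62,415),(380,443),(392,232),(78,208)],60));print("case",C.round(0).tolist(),C.mean(0))
y=C[0]-C[1];print("y-axis yaw",np.degrees(np.arctan2(y[1],y[0]))-90)
L=np.array(f([(57,92),(414,118)],232));print(L.round(0).tolist())
print("scene handle",pt("s0",175+77/800*170,170+262/565*120,50),"spindle s",pt("s0",175+592/800*170,170+188/565*120))
# shape of the lid from the scene cloud
S,q,d=cloud("s0");P,p,d=cloud("t0")
for X in(S,P):
    m=(X[...,2]>100)&(X[...,0]>540)&(X[...,0]<720)&(X[...,1]>-90)&(X[...,1]<110)
    Q=X[m];print(len(Q),[ (h,Q[abs(Q[:,2]-h)<6][:,0].mean().round(1)) for h in(110,130,150,170,190,210,225) if (abs(Q[:,2]-h)<6).any()],Q[:,2].max())
E
```

```text
handle [[514.0, -322.0, 50.0], [507.0, -354.0, 50.0], [407.0, -332.0, 50.0], [414.0, -297.0, 50.0]] [ 460.46880963 -326.15361361   50.        ]
yaw -13.159965427723165 102.669114007366
case [[417.0, 147.0, 60.0], [403.0, -99.0, 60.0], [570.0, -105.0, 60.0], [582.0, 142.0, 60.0]] [493.03541967  21.28622523  60.        ]
y-axis yaw -3.449807231299488
[[618.0, 138.0, 232.0], [607.0, -110.0, 232.0]]
scene handle [ 467.72441832 -328.39178385   50.        ] spindle s [628.78955203  14.11806303 167.79647374]
1355 [(110, np.float64(599.4)), (130, np.float64(601.9)), (150, np.float64(606.5)), (170, np.float64(612.5)), (190, np.float64(610.6)), (210, np.float64(611.5)), (225, np.float64(607.9))] 237.17476677835407
1041 [(110, np.float64(584.2)), (130, np.float64(586.2)), (150, np.float64(588.5)), (170, np.float64(593.0)), (190, np.float64(593.7)), (210, np.float64(595.2)), (225, np.float64(603.2))] 237.49806806398624
```

```bash
cat >> h.py <<'E'
def plan(pts,yaw=None):
    "world targets (mm), yaw(deg) of the tool y axis -> slide(m), turn"
    o=ctrl.get_obs();M=R.from_rotvec(o["orientation"]).as_matrix();p=np.array(o["eef_pos"])
    cur=np.degrees(np.arctan2(M[1,1],M[0,1]))
    t=0 if yaw is None else -np.radians((yaw-cur+90)%180-90)
    print("at",p.round(1),"yaw",cur.round(2),"z",M[:,2].round(3),"j6",o["joint_pos"][5].round(2),"turn",round(t,3))
    for q in np.atleast_2d(pts):print(q,"->",(M.T@(q-p)/1000).round(4).tolist())
E
python3 - <<'E'
from h import *
plan([(250,515,330),(690,80,330),(690,80,207),(640,80,207)],87)
E
```

```text
at [245.5 519.4 230.4] yaw 64.68 z [-0.001 -0.001 -1.   ] j6 -0.21 turn -0.389
[250 515 330] -> [-0.0059, -0.0022, -0.0995]
[690  80 330] -> [-0.5896, -0.2073, -0.0994]
[690  80 207] -> [-0.5897, -0.2071, 0.0236]
[640  80 207] -> [-0.5445, -0.2285, 0.0236]
```

play_rows(
  gripper=0,
  steps=[
    {"slide":[0,0,-0.04],"turn":0},
    {"slide":[0,0,-0.08],"turn":0},
    {"slide":[-0.006,-0.002,-0.1],"turn":-0.05},
    {"slide":[-0.59,-0.207,-0.1],"turn":-0.389},
    {"slide":[-0.59,-0.207,-0.1],"turn":-0.389},
    {"slide":[-0.59,-0.207,-0.1],"turn":-0.389},
    {"slide":[-0.59,-0.207,-0.1],"turn":-0.389},
    {"slide":[-0.59,-0.207,-0.1],"turn":-0.389},
    {"slide":[-0.59,-0.207,-0.1],"turn":-0.389},
    {"slide":[-0.59,-0.207,-0.1],"turn":-0.389},
    {"slide":[-0.59,-0.207,-0.1],"turn":-0.389},
    {"slide":[-0.59,-0.207,-0.1],"turn":-0.389},
    {"slide":[-0.59,-0.207,-0.1],"turn":-0.389},
    {"slide":[-0.59,-0.207,-0.1],"turn":-0.389},
    {"slide":[-0.59,-0.207,-0.1],"turn":-0.389},
    {"slide":[-0.59,-0.207,-0.1],"turn":-0.389},
    {"slide":[-0.59,-0.207,-0.1],"turn":-0.389},
    {"slide":[-0.59,-0.207,-0.1],"turn":-0.389},
    {"slide":[-0.59,-0.207,-0.1],"turn":-0.389},
    {"slide":[-0.59,-0.207,-0.1],"turn":-0.389},
  ],
)

```text
clock: 1.77
eef_pos: [691.5, 77.7, 328.9]
orientation: [-0.089, -3.137, 0.0]
wrist_force: [-1.1, 0.4, -0.7]
width: 0.3
gripper_force: 0.0
```

```bash
python3 - <<'E'
from h import *
th=np.array([1.6,1.4,1.2,1.0,.8,.6,.4,.25,.15,.1])
r=150;X=578+11-r*np.cos(th)+16*np.sin(th);Z=60+r*np.sin(th)+16*np.cos(th)
plan([(690,80,207),(640,80,207)]+[(a,80,b) for a,b in zip(X,Z)],87)
E
```

```text
at [691.5  77.7 328.9] yaw 86.76 z [-0.003  0.    -1.   ] j6 -1.57 turn -0.004
[690.  80. 207.] -> [0.0013, 0.0022, 0.1219]
[640.  80. 207.] -> [0.0512, -0.0006, 0.1221]
[609.37310599  80.         209.4688481 ] -> [0.0818, -0.0024, 0.1197]
[579.27212424  80.         210.53693378] -> [0.1118, -0.0041, 0.1187]
[549.5589622   80.         205.60358697] -> [0.1415, -0.0057, 0.1238]
[521.41818988  80.         194.86548462] -> [0.1695, -0.0073, 0.1346]
[495.97169105  80.         178.75072098] -> [0.1949, -0.0088, 0.1508]
[474.23393734  80.         157.90174085] -> [0.2165, -0.01, 0.1717]
[457.07154438  80.         133.14972725] -> [0.2336, -0.0109, 0.1965]
[447.62160009  80.         112.61319264] -> [0.2429, -0.0115, 0.2171]
[443.07534843  80.          98.23605712] -> [0.2474, -0.0117, 0.2315]
[441.34670987  80.          90.89507914] -> [0.2491, -0.0118, 0.2388]
```

play_rows(
  steps=[
    {"slide":[0.001,0.002,0.04]},
    {"slide":[0.001,0.002,0.08]},
    {"slide":[0.001,0.002,0.122]},
    {"slide":[0.02,0.001,0.122]},
    {"slide":[0.036,0,0.122]},
    {"slide":[0.051,-0.001,0.122]},
    {"slide":[0.06,-0.001,0.122]},
    {"slide":[0.069,-0.002,0.121]},
    {"slide":[0.078,-0.002,0.12]},
    {"slide":[0.087,-0.003,0.12]},
    {"slide":[0.096,-0.003,0.119]},
    {"slide":[0.104,-0.004,0.119]},
    {"slide":[0.112,-0.004,0.119]},
    {"slide":[0.122,-0.005,0.12]},
    {"slide":[0.132,-0.005,0.122]},
    {"slide":[0.142,-0.006,0.124]},
    {"slide":[0.151,-0.006,0.127]},
    {"slide":[0.16,-0.007,0.131]},
    {"slide":[0.17,-0.007,0.135]},
    {"slide":[0.17,-0.007,0.135]},
  ],
)

```text
invalid input
```

```bash
python3 - <<'E'
from h import *
th=np.array([.8,.6,.4,.25,.15,.1])
r=150;X=578+11-r*np.cos(th)+16*np.sin(th);Z=60+r*np.sin(th)+16*np.cos(th)
plan([(a,80,b) for a,b in zip(X,Z)])
shot("scene","s1")
P,p,d=cloud("s1");m=(P[...,2]>75)&(abs(P[...,1]+40)<30)&(P[...,0]>380)&(P[...,0]<640);Q=P[m]
A=np.c_[Q[:,0],np.ones(len(Q))];s=np.linalg.lstsq(A,Q[:,2],rcond=None)[0];print(len(Q),"lid angle",-np.arctan(s[0]),s, Q.min(0),Q.max(0))
E
```

```text
at [691.5  77.7 328.9] yaw 86.76 z [-0.003  0.    -1.   ] j6 -1.57 turn 0
[495.97169105  80.         178.75072098] -> [0.1949, -0.0088, 0.1508]
[474.23393734  80.         157.90174085] -> [0.2165, -0.01, 0.1717]
[457.07154438  80.         133.14972725] -> [0.2336, -0.0109, 0.1965]
[447.62160009  80.         112.61319264] -> [0.2429, -0.0115, 0.2171]
[443.07534843  80.          98.23605712] -> [0.2474, -0.0117, 0.2315]
[441.34670987  80.          90.89507914] -> [0.2491, -0.0118, 0.2388]
464 lid angle -1.426672502666992 [    6.89037018 -3987.08995866] [591.4267479  -69.83117337  75.30812256] [613.47244633 -10.1271167  236.28227439]
```

The `turn` field is required in every row, so I'm resending with it.

play_rows(
  steps=[
    {"slide":[0.001,0.002,0.04],"turn":0},
    {"slide":[0.001,0.002,0.08],"turn":0},
    {"slide":[0.001,0.002,0.122],"turn":0},
    {"slide":[0.02,0.001,0.122],"turn":0},
    {"slide":[0.036,0,0.122],"turn":0},
    {"slide":[0.051,-0.001,0.122],"turn":0},
    {"slide":[0.06,-0.001,0.122],"turn":0},
    {"slide":[0.069,-0.002,0.121],"turn":0},
    {"slide":[0.078,-0.002,0.12],"turn":0},
    {"slide":[0.087,-0.003,0.12],"turn":0},
    {"slide":[0.096,-0.003,0.119],"turn":0},
    {"slide":[0.104,-0.004,0.119],"turn":0},
    {"slide":[0.112,-0.004,0.119],"turn":0},
    {"slide":[0.122,-0.005,0.12],"turn":0},
    {"slide":[0.132,-0.005,0.122],"turn":0},
    {"slide":[0.142,-0.006,0.124],"turn":0},
    {"slide":[0.151,-0.006,0.127],"turn":0},
    {"slide":[0.16,-0.007,0.131],"turn":0},
    {"slide":[0.17,-0.007,0.135],"turn":0},
    {"slide":[0.17,-0.007,0.135],"turn":0},
  ],
)

```text
clock: 3.48
eef_pos: [518.8, 82.7, 196.3]
orientation: [-0.082, -3.14, 0.001]
wrist_force: [-0.3, 0.3, 0.2]
width: -0.1
gripper_force: 0.0
```

```bash
python3 - <<'E'
from h import *
th=np.array([.9,.8,.7,.6,.5,.4,.3,.2,.15,.1])
r=150;X=578+11-r*np.cos(th)+16*np.sin(th);Z=60+r*np.sin(th)+16*np.cos(th)
plan([(a,80,b) for a,b in zip(X,Z)])
shot("scene","s1")
P,p,d=cloud("s1");m=(P[...,2]>75)&(abs(P[...,1]+40)<30)&(P[...,0]>380)&(P[...,0]<640);Q=P[m]
A=np.c_[Q[:,0],np.ones(len(Q))];s=np.linalg.lstsq(A,Q[:,2],rcond=None)[0];print(len(Q),"lid angle",-np.arctan(s[0]),s, Q.min(0),Q.max(0))
E
```

```text
at [518.8  82.7 196.3] yaw 87.01 z [-0.001 -0.    -1.   ] j6 -1.59 turn 0
[508.29173531  80.         187.44479594] -> [0.0104, -0.0032, 0.0089]
[495.97169105  80.         178.75072098] -> [0.0227, -0.0039, 0.0176]
[484.5811549   80.         168.87012808] -> [0.034, -0.0044, 0.0275]
[474.23393734  80.         157.90174085] -> [0.0444, -0.005, 0.0385]
[465.03342433  80.         145.95515178] -> [0.0535, -0.0055, 0.0504]
[457.07154438  80.         133.14972725] -> [0.0615, -0.0059, 0.0632]
[450.42784994  80.         119.61341483] -> [0.0681, -0.0062, 0.0768]
[445.16872262  80.         105.48146486] -> [0.0733, -0.0065, 0.0909]
[443.07534843  80.          98.23605712] -> [0.0754, -0.0066, 0.0982]
[441.34670987  80.          90.89507914] -> [0.0771, -0.0067, 0.1055]
801 lid angle 0.9647679118384125 [ -1.44295243 920.67936707] [481.7976805  -69.99446119  75.30531522] [590.63951933 -10.07847351 216.4408301 ]
```

play_rows(
  steps=[
    {"slide":[0.005,-0.001,0.004],"turn":0},
    {"slide":[0.01,-0.002,0.009],"turn":0},
    {"slide":[0.0165,-0.002,0.013],"turn":0},
    {"slide":[0.0227,-0.002,0.0176],"turn":0},
    {"slide":[0.0285,-0.002,0.0225],"turn":0},
    {"slide":[0.034,-0.002,0.0275],"turn":0},
    {"slide":[0.0392,-0.002,0.033],"turn":0},
    {"slide":[0.0444,-0.002,0.0385],"turn":0},
    {"slide":[0.049,-0.002,0.0445],"turn":0},
    {"slide":[0.0535,-0.002,0.0504],"turn":0},
    {"slide":[0.0575,-0.002,0.057],"turn":0},
    {"slide":[0.0615,-0.002,0.0632],"turn":0},
    {"slide":[0.065,-0.002,0.07],"turn":0},
    {"slide":[0.068,-0.002,0.0768],"turn":0},
    {"slide":[0.071,-0.002,0.084],"turn":0},
    {"slide":[0.0733,-0.002,0.091],"turn":0},
    {"slide":[0.0754,-0.002,0.098],"turn":0},
    {"slide":[0.077,-0.002,0.1045],"turn":0},
    {"slide":[0.077,-0.002,0.1045],"turn":0},
  ],
)

```text
clock: 5.12
eef_pos: [442.0, 84.7, 90.1]
orientation: [-0.083, -3.137, -0.001]
wrist_force: [-0.5, 0.3, -0.2]
width: -0.2
gripper_force: 0.0
```

play_rows(
  steps=[
    {"slide":[0,0,0.003],"turn":0},
    {"slide":[0,0,0.006],"turn":0},
    {"slide":[0,0,0.008],"turn":0},
    {"slide":[0,0,0.01],"turn":0},
    {"slide":[0,0,0.011],"turn":0},
    {"slide":[0,0,0.012],"turn":0},
    {"slide":[0,0,0.013],"turn":0},
    {"slide":[0,0,0.014],"turn":0},
    {"slide":[0,0,0.014],"turn":0},
    {"slide":[0,0,0.014],"turn":0},
  ],
)

```text
clock: 5.95
eef_pos: [442.3, 84.7, 77.7]
orientation: [-0.082, -3.138, -0.0]
wrist_force: [-3.6, -0.3, 5.4]
width: -0.1
gripper_force: 2.6
```

play_rows(
  steps=[
    {"slide":[0,0,0.001],"turn":0},
    {"slide":[0,0,0.002],"turn":0},
    {"slide":[0,0,0.003],"turn":0},
    {"slide":[0,0,0.003],"turn":0},
  ],
)

```text
clock: 6.28
eef_pos: [442.9, 84.7, 75.8]
orientation: [-0.082, -3.138, -0.0]
wrist_force: [-9.0, 0.8, 18.3]
width: -0.4
gripper_force: 9.2
```

play_rows(
  steps=[
    {"slide":[0,0,0.001],"turn":0},
    {"slide":[0,0,0.002],"turn":0},
    {"slide":[0,0,0.003],"turn":0},
    {"slide":[0,0,0.003],"turn":0},
  ],
)

```text
clock: 6.62
eef_pos: [443.0, 84.8, 75.3]
orientation: [-0.081, -3.137, 0.0]
wrist_force: [-22.6, -0.2, 48.7]
width: -0.0
gripper_force: 24.5
```

play_rows(
  steps=[
    {"slide":[0,0,-0.003],"turn":0},
    {"slide":[0,0,-0.03],"turn":0},
    {"slide":[0,0,-0.07],"turn":0},
    {"slide":[0,0,-0.11],"turn":0},
    {"slide":[0,0,-0.15],"turn":0},
    {"slide":[0,0,-0.18],"turn":0},
    {"slide":[0,0,-0.18],"turn":0},
    {"slide":[0,0,-0.18],"turn":0},
  ],
  gripper=1,
)

```text
clock: 7.28
eef_pos: [444.9, 84.5, 253.7]
orientation: [0.083, 3.136, -0.0]
wrist_force: [-0.5, 0.1, -0.7]
width: 85.9
gripper_force: 0.0
```

```bash
python3 - <<'E'
from h import *
print(np.array(camera_info("wrist")["T_tool_cam"]).round(3).tolist(),camera_info("wrist")["vertical_fov"])
a=shot("wrist","w1")[0];shot("scene","s2")
P,p,d=cloud("w1");print(P[192,256],P[100,256],P[192,400])
for n in ("w1","s2"):
  P,p,d=cloud(n);m=(P[...,2]>66)&(P[...,2]<90)&(abs(P[...,1]+40)<40)&(P[...,0]>415)&(P[...,0]<560);Q=P[m]
  print(n,len(Q),np.linalg.lstsq(np.c_[Q-Q.mean(0)][:,:2],Q[:,2]-Q[:,2].mean(),rcond=None)[0],Q.mean(0))
plan([(473,22,250)])
E
```

```text
[[-0.002, -0.948, -0.317, 81.899], [1.0, -0.002, -0.0, 0.746], [-0.0, -0.317, 0.948, -142.184], [0.0, 0.0, 0.0, 1.0]] 63.16516845097566
[470.12552013  86.29833065  74.7659991 ] [377.57358581  91.65774893  -1.22973465] [506.12349026 278.25029787  -1.25643098]
w1 8330 [0.00010448 0.01137548] [478.99627095 -39.94529887  75.68402137]
s2 698 [-0.00435246  0.01794806] [489.89225213 -40.25942323  77.7887893 ]
at [442.9  84.5 250.6] yaw 86.97 z [-0.002  0.    -1.   ] j6 -1.59 turn 0
[473  22 250] -> [-0.0333, -0.0609, 0.0005]
```

View pics/w1.png

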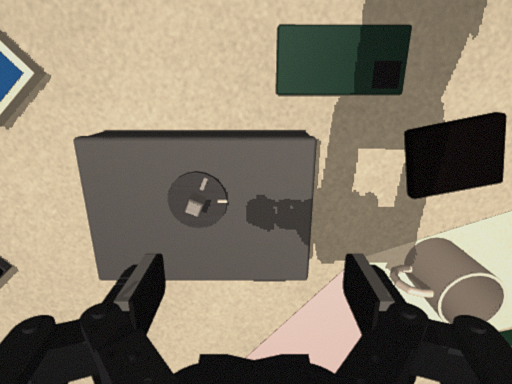

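The lid is flat and shut at z≈76. The boss is centred at about (198,199) and the spindle post's top is at about (193,210). I'll take a closer view from a second place.

play_rows(
  steps=[
    {"slide":[-0.01,-0.03,0.02],"turn":0},
    {"slide":[-0.015,-0.063,0.05],"turn":0},
    {"slide":[-0.015,-0.063,0.05],"turn":0},
    {"slide":[-0.015,-0.063,0.05],"turn":0},
    {"slide":[-0.015,-0.063,0.05],"turn":0},
  ],
)

```text
clock: 7.8
eef_pos: [454.3, 21.0, 200.4]
orientation: [-0.085, -3.137, -0.002]
wrist_force: [-0.2, -0.5, 0.4]
width: 85.6
gripper_force: 0.0
```

```bash
python3 - <<'E'
from h import *
a=shot("wrist","w2")[0]
s=np.load("w2.npz");q=s["T"];c=np.linalg.inv(q)@[473,22,95,1];k=s["K"]@c[:3];u,v=(k[:2]/k[2]).round().astype(int);print(u,v)
u0,v0=max(u-50,0),max(v-35,0);b=a[v0:v0+70,u0:u0+100]
w=np.load("w1.npz")["p"][170:230,150:250]
cv2.imwrite("pics/c3.png",cv2.resize(b,(800,560),interpolation=2));print(u0,v0)
E
```

```text
255 213
205 178
```

View pics/c3.png

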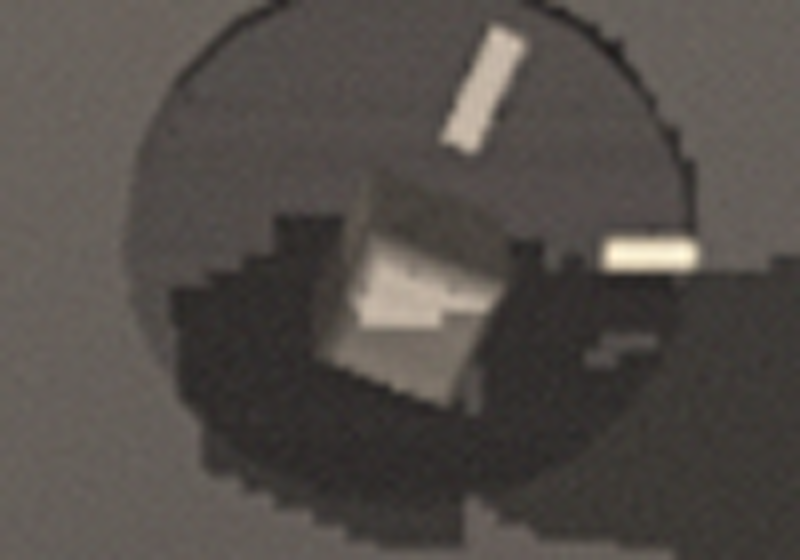

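The crop shows the post's top corners at about (375,235), (508,278), (450,405) and (328,355). The white pointer runs from (463,150) to (508,28), and the lock mark is at (650,255).

```bash
python3 - <<'E'
from h import *
g=lambda u,v,z:pt("w2",205+u/8-.44,178+v/8-.44,z)
C=np.array([g(*c,106) for c in[(375,235),(508,278),(450,405),(328,355)]])
print(C.round(1).tolist(),C.mean(0))
for i in range(4):
    e=C[(i+1)%4]-C[i];print(np.linalg.norm(e).round(1),np.degrees(np.arctan2(e[1],e[0])).round(1))
a,b=g(463,150,82),g(508,28,82);e=b-a;print("pointer",a,b,np.degrees(np.arctan2(e[1],e[0])))
print("boss L/R",g(127,250,82),g(693,215,82),"lockmark",g(650,255,82))
# boss circle by Hough/edge fit in both wrist views
for n,x,y,r in(("w1",198,199,31),("w2",256,211,36)):
    s=np.load(n+".npz");G=cv2.cvtColor(s["p"],6);
    c=cv2.HoughCircles(G,cv2.HOUGH_GRADIENT,1,100,param1=60,param2=12,minRadius=r-5,maxRadius=r+5)
    print(n,None if c is None else c[0][:3].tolist(),None if c is None else [pt(n,*q[:2],82).round(1).tolist() for q in c[0][:3]])
P,p,d=cloud("w2");m=(P[...,2]>98)&(abs(P[...,0]-473)<40)&(abs(P[...,1]-22)<40);print("post pts",m.sum(),P[m].mean(0),P[m].min(0),P[m].max(0))
P,p,d=cloud("w1");m=(P[...,2]>98)&(abs(P[...,0]-473)<40)&(abs(P[...,1]-22)<40);print("post pts",m.sum(),P[m].mean(0),P[m].min(0),P[m].max(0))
# lid outline from w1
for n in("w1","w2"):
    P,p,d=cloud(n);m=(P[...,2]>68)&(P[...,2]<81)&(P[...,0]>380)&(P[...,0]<600)&(abs(P[...,1]-20)<150)
    print(n,cv2.minAreaRect(P[m][:,:2].astype(np.float32)))
plan([(475,-160,260),(450,-320,260)])
E
```

```text
[[462.9, 19.5, 106.0], [468.3, 32.7, 106.0], [482.1, 26.1, 106.0], [475.8, 13.9, 106.0]] [472.29637939  23.0445922  106.        ]
14.3 67.7
15.3 -25.5
13.8 -117.3
14.1 156.6
pointer [462.53902176  29.07114596  82.        ] [448.82761402  34.60436616  82.        ] 158.0235266904325
boss L/R [472.23957941  -8.98979166  82.        ] [471.61042269  54.27743328  82.        ] lockmark [476.11560302  49.38654914  82.        ]
w1 [[196.5, 200.5, 29.700000762939453], [435.5, 271.5, 34.29999923706055], [184.5, 329.5, 28.799999237060547]] [[473.8, 22.4, 82.0], [576.1, 289.1, 82.0], [643.2, -11.9, 82.0]]
w2 [[254.5, 208.5, 34.70000076293945], [506.5, 285.5, 33.79999923706055], [40.5, 356.5, 40.400001525878906]] [[473.7, 21.4, 82.0], [567.8, 262.7, 82.0], [629.0, -214.8, 82.0]]
post pts 10412 [441.1613497   22.05839423 273.95993653] [433.95795473 -17.98654123  98.09183174] [484.63597637  61.98382462 289.15719345]
post pts 4970 [441.50660414  31.61998981 296.90454572] [433.00950287  12.61908882  98.03055404] [485.20974221  46.70579712 333.90437633]
w1 ((493.0972900390625, 21.61518096923828), (251.45391845703125, 171.72378540039062), 86.87158203125)
w2 ((492.9881896972656, 21.39142608642578), (250.76820373535156, 171.09005737304688), 86.89923095703125)
at [454.9  21.3 201.3] yaw 86.97 z [-0.001  0.001 -1.   ] j6 -1.73 turn 0
[ 475 -160  260] -> [-0.0296, -0.1799, -0.0588]
[ 450 -320  260] -> [-0.0131, -0.341, -0.0589]
```

The lid outline agrees in both views: centre (493.0, 21.5), yaw −3.1°. That puts the spindle at (473.7, 22.4) with its flats at about 67° mod 90, leaving roughly 1.2 rad to turn. Next, the handle.

play_rows(
  steps=[
    {"slide":[0,-0.02,-0.04],"turn":0.0},
    {"slide":[-0.013,-0.343,-0.04],"turn":0.17},
    {"slide":[-0.013,-0.343,-0.04],"turn":0.17},
    {"slide":[-0.013,-0.343,-0.04],"turn":0.17},
    {"slide":[-0.013,-0.343,-0.04],"turn":0.17},
    {"slide":[-0.013,-0.343,-0.04],"turn":0.17},
    {"slide":[-0.013,-0.343,-0.04],"turn":0.17},
    {"slide":[-0.013,-0.343,-0.04],"turn":0.17},
    {"slide":[-0.013,-0.343,-0.04],"turn":0.17},
    {"slide":[-0.013,-0.343,-0.04],"turn":0.17},
    {"slide":[-0.013,-0.343,-0.02],"turn":0.17},
    {"slide":[-0.013,-0.343,0],"turn":0.17},
    {"slide":[-0.013,-0.343,0],"turn":0.17},
    {"slide":[-0.013,-0.343,0],"turn":0.17},
    {"slide":[-0.013,-0.343,0],"turn":0.17},
  ],
)

```text
clock: 9.1
eef_pos: [451.0, -322.0, 203.2]
orientation: [0.347, 3.121, -0.001]
wrist_force: [0.9, -0.8, 0.5]
width: 85.5
gripper_force: 0.0
```

```bash
python3 - <<'E'
from h import *
a=shot("wrist","w3")[0];P,p,d=cloud("w3")
m=(P[...,2]>40)&(P[...,2]<62)&(abs(P[...,0]-460)<80)&(abs(P[...,1]+326)<60)
Q=P[m];print(len(Q),np.median(Q[:,2]),cv2.minAreaRect(Q[:,:2].astype(np.float32)),Q.mean(0))
vv,uu=np.where(m);print(uu.min(),uu.max(),vv.min(),vv.max())
plan([(460,-326,100)])
u0=max(uu.mean()-100,0);v0=max(vv.mean()-75,0);u0,v0=int(u0),int(v0);print(u0,v0)
cv2.imwrite("pics/c4.png",cv2.resize(a[v0:v0+150,u0:u0+200],None,fx=4,fy=4,interpolation=2))
E
```

```text
3365 49.49759051410274 ((458.4865417480469, -327.11602783203125), (34.02531051635742, 102.67323303222656), 76.80352020263672) [ 455.2940976  -326.29441422   49.34020872]
233 267 132 231
at [ 451.2 -322.4  203.6] yaw 77.3 z [ 0.002 -0.002 -1.   ] j6 -2.18 turn 0
[ 460 -326  100] -> [-0.0092, -0.0014, 0.1036]
149 105
```

View pics/c4.png

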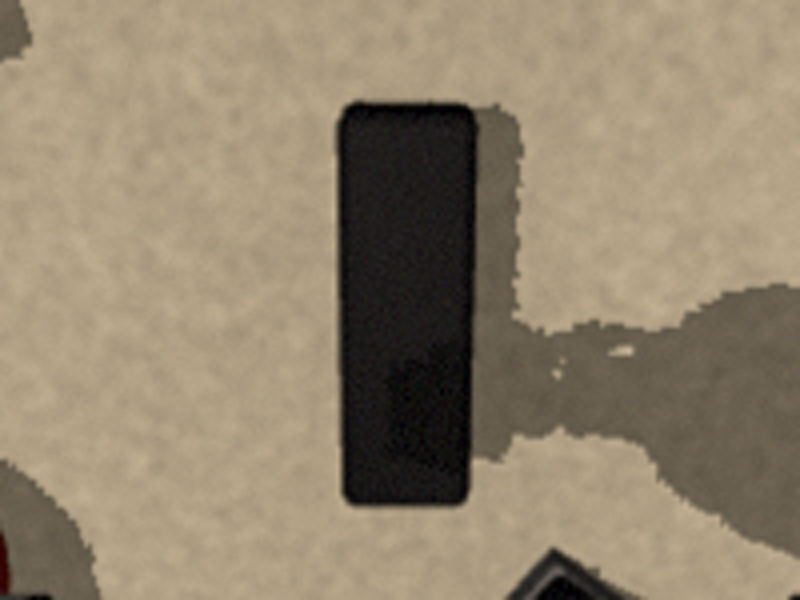

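The handle's bar top is at crop pixels (340–475, 103–505). That puts it at about (459, −327), top z≈49.5, yaw 76.8°, with no clutter within finger reach.

play_rows(
  steps=[
    {"slide":[-0.0086,-0.0028,0.04],"turn":0.008},
    {"slide":[-0.0086,-0.0028,0.08],"turn":0.008},
    {"slide":[-0.0086,-0.0028,0.12],"turn":0.008},
    {"slide":[-0.0086,-0.0028,0.15],"turn":0.008},
    {"slide":[-0.0086,-0.0028,0.17],"turn":0.008},
    {"slide":[-0.0086,-0.0028,0.18],"turn":0.008},
    {"slide":[-0.0086,-0.0028,0.18],"turn":0.008},
    {"slide":[-0.0086,-0.0028,0.18],"turn":0.008},
  ],
)

```text
clock: 9.82
eef_pos: [458.8, -327.8, 23.1]
orientation: [0.361, 3.119, -0.002]
wrist_force: [0.0, 0.1, -0.2]
width: 85.4
gripper_force: 0.0
```

play_rows(
  gripper=0,
  force=60,
  steps=[
    {"slide":[0,0,0],"turn":0},
    {"slide":[0,0,0],"turn":0},
    {"slide":[0,0,0],"turn":0},
    {"slide":[0,0,0],"turn":0},
    {"slide":[0,0,0],"turn":0},
    {"slide":[0,0,0],"turn":0},
    {"slide":[0,0,0],"turn":0},
    {"slide":[0,0,0],"turn":0},
  ],
)

```text
clock: 10.48
eef_pos: [458.5, -327.7, 23.0]
orientation: [0.362, 3.119, -0.002]
wrist_force: [-0.0, 1.1, 5.4]
width: 32.9
gripper_force: 60.6
```

```bash
python3 - <<'E'
from h import *
o=ctrl.get_obs();print(o["wrist_force"],o["width"],o["gripper_force"])
plan([(459,-327,150),(473.7,22.4,160)],67)
E
```

```text
[-0.01393976  1.1029497   5.37837192] 32.90868195685623 60.579872131347656
at [ 458.5 -327.7   23. ] yaw 76.77 z [ 0.001 -0.001 -1.   ] j6 -2.17 turn 0.171
[ 459. -327.  150.] -> [-0.0005, 0.0007, -0.127]
[473.7  22.4 160. ] -> [0.0651, 0.3442, -0.1374]
```

play_rows(
  steps=[
    {"slide":[0,0,-0.04],"turn":0},
    {"slide":[0,0,-0.08],"turn":0},
    {"slide":[0,0,-0.12],"turn":0},
    {"slide":[0,0,-0.15],"turn":0},
    {"slide":[0.006,0.03,-0.15],"turn":0.02},
    {"slide":[0.012,0.06,-0.15],"turn":0.04},
    {"slide":[0.018,0.095,-0.15],"turn":0.06},
    {"slide":[0.025,0.13,-0.15],"turn":0.08},
    {"slide":[0.031,0.165,-0.15],"turn":0.1},
    {"slide":[0.038,0.2,-0.15],"turn":0.12},
    {"slide":[0.045,0.235,-0.15],"turn":0.14},
    {"slide":[0.051,0.27,-0.15],"turn":0.16},
    {"slide":[0.057,0.3,-0.15],"turn":0.171},
    {"slide":[0.062,0.33,-0.15],"turn":0.171},
    {"slide":[0.065,0.344,-0.15],"turn":0.171},
    {"slide":[0.065,0.344,-0.14],"turn":0.171},
    {"slide":[0.065,0.344,-0.14],"turn":0.171},
    {"slide":[0.065,0.344,-0.14],"turn":0.171},
    {"slide":[0.065,0.344,-0.14],"turn":0.171},
  ],
)

```text
clock: 12.07
eef_pos: [473.1, 21.7, 161.5]
orientation: [-0.629, -3.077, 0.0]
wrist_force: [-0.6, -0.3, -1.4]
width: 32.6
gripper_force: 60.3
```

```bash
python3 - <<'E'
from h import *
plan([(473.7,22.4,131),(473.7,22.4,105)],67)
a=shot("wrist","w4")[0];P,p,d=cloud("w4")
o=ctrl.get_obs();z=o["eef_pos"][2]+27
m=(abs(P[...,2]-z)<8)&(abs(P[...,0]-473)<75)&(abs(P[...,1]-22)<75)&(p.max(-1)<60)
Q=P[m];print(len(Q),np.median(Q[:,2]),z,cv2.minAreaRect(Q[:,:2].astype(np.float32)))
cv2.imwrite("pics/c5.png",cv2.resize(a[130:384,80:420],None,fx=2.2,fy=2.2,interpolation=2))
E
```

```text
at [473.1  21.7 161.5] yaw 66.9 z [-0.001 -0.    -1.   ] j6 -1.37 turn -0.002
[473.7  22.4 131. ] -> [-0.0003, 0.0009, 0.0305]
[473.7  22.4 105. ] -> [-0.0003, 0.0009, 0.0565]
15156 187.934067282623 188.72030150943283 ((467.1592712402344, 24.921554565429688), (57.466636657714844, 93.16069030761719), 84.19070434570312)
```

View pics/c5.png

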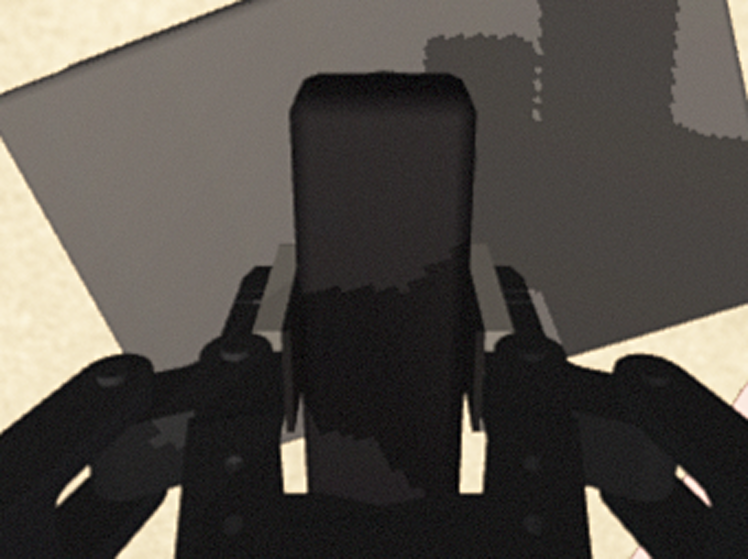

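The bar is held straight in the fingers. Its near top edge is at crop (383,~100), and the end face's lower edge is at about y=73. I'll check the offset along the bar.

```bash
python3 - <<'E'
from h import *
T=np.array([473.1,21.7,161.5]);x=np.array([np.sin(np.radians(-66.9+0)) ,np.cos(np.radians(66.9))]);x=np.array([-np.sin(np.radians(66.9)),np.cos(np.radians(66.9))])
for v,z in((90,188.5),(100,188.5),(108,188.5),(73,166.5),(73,188.5)):
    q=pt("w4",80+383/2.2,130+v/2.2,z);print(v,z,q.round(1),(q-T)[:2]@x)
for c in((291,470),):
    for u in c:
        q=pt("w4",80+u/2.2,130+150/2.2,188.5);print(((q-T)[:2]@[np.cos(np.radians(66.9)),np.sin(np.radians(66.9))]).round(1))
E
```

```text
90 188.5 [425.1  43.  188.5] 52.53572026026287
100 188.5 [426.7  42.3 188.5] 50.749371605159446
108 188.5 [428.   41.7 188.5] 49.307989242114566
73 166.5 [427.   42.2 166.5] 50.470842259572755
73 188.5 [422.3  44.2 188.5] 55.5339414647587
-15.6
16.2
```

play_rows(
  steps=[
    {"slide":[0,0.0008,0.01],"turn":0},
    {"slide":[0,0.0008,0.02],"turn":0},
    {"slide":[0,0.0008,0.028],"turn":0},
    {"slide":[0,0.0008,0.031],"turn":0},
    {"slide":[0,0.0008,0.033],"turn":0},
    {"slide":[0,0.0008,0.035],"turn":0},
    {"slide":[0,0.0008,0.037],"turn":0},
    {"slide":[0,0.0008,0.039],"turn":0},
    {"slide":[0,0.0008,0.039],"turn":0},
    {"slide":[0,0.0008,0.039],"turn":0},
  ],
)

```text
clock: 12.95
eef_pos: [473.7, 23.2, 122.9]
orientation: [0.627, 3.078, -0.001]
wrist_force: [-0.7, -2.1, -1.5]
width: 33.3
gripper_force: 60.4
```

play_rows(
  steps=[
    {"slide":[0,0,0.003],"turn":0},
    {"slide":[0,0,0.006],"turn":0},
    {"slide":[0,0,0.009],"turn":0},
    {"slide":[0,0,0.012],"turn":0},
    {"slide":[0,0,0.014],"turn":0},
    {"slide":[0,0,0.016],"turn":0},
    {"slide":[0,0,0.0175],"turn":0},
    {"slide":[0,0,0.0175],"turn":0},
    {"slide":[0,0,0.0175],"turn":0},
  ],
)

```text
clock: 13.7
eef_pos: [473.4, 23.2, 104.9]
orientation: [-0.627, -3.078, 0.001]
wrist_force: [-1.0, -5.1, -1.8]
width: 33.0
gripper_force: 60.5
```

play_rows(
  steps=[
    {"slide":[0,-0.0004,0.0006],"turn":0},
    {"slide":[0,-0.0006,0.0012],"turn":0},
    {"slide":[0,-0.0006,0.0016],"turn":0},
    {"slide":[0,-0.0006,0.0016],"turn":0},
  ],
)

```text
clock: 14.03
eef_pos: [473.5, 23.1, 104.8]
orientation: [-0.627, -3.078, -0.001]
wrist_force: [-6.7, -2.3, 11.9]
width: 33.1
gripper_force: 62.3
```

Seated, with about 12 N of upward contact. Now I'll turn it clockwise.

play_rows(
  steps=[
    {"slide":[0,0,-0.0005],"turn":0.06},
    {"slide":[0,0,-0.0005],"turn":0.12},
    {"slide":[0,0,-0.0005],"turn":0.18},
    {"slide":[0,0,-0.0005],"turn":0.24},
    {"slide":[0,0,-0.0005],"turn":0.3},
    {"slide":[0,0,-0.0005],"turn":0.36},
    {"slide":[0,0,-0.0005],"turn":0.42},
    {"slide":[0,0,-0.0005],"turn":0.48},
    {"slide":[0,0,-0.0005],"turn":0.54},
    {"slide":[0,0,-0.0005],"turn":0.6},
    {"slide":[0,0,-0.0005],"turn":0.66},
    {"slide":[0,0,-0.0005],"turn":0.72},
    {"slide":[0,0,-0.0005],"turn":0.78},
    {"slide":[0,0,-0.0005],"turn":0.84},
    {"slide":[0,0,-0.0005],"turn":0.9},
    {"slide":[0,0,-0.0005],"turn":0.96},
    {"slide":[0,0,-0.0005],"turn":1.02},
    {"slide":[0,0,-0.0005],"turn":1.08},
    {"slide":[0,0,-0.0005],"turn":1.1},
    {"slide":[0,0,-0.0005],"turn":1.1},
  ],
)

```text
clock: 15.7
eef_pos: [474.5, 22.9, 104.9]
orientation: [2.142, 2.296, 0.003]
wrist_force: [1.8, -2.1, 3.3]
width: 33.2
gripper_force: 60.9
```

```bash
python3 - <<'E'
from h import *
o=ctrl.get_obs();print(o["torque"],o["wrist_force"]);plan([(473.5,23,105)])
E
```

```text
[-0.40943351 -0.28684523  0.15443292] [ 1.7730865  -2.06360088  3.34909975]
at [474.5  22.9 104.9] yaw 3.97 z [ 0.003 -0.    -1.   ] j6 -0.27 turn 0
[473.5  23.  105. ] -> [0.0002, -0.001, -0.0001]
```

play_rows(
  steps=[
    {"slide":[0,0,0],"turn":0.04},
    {"slide":[0,0,0],"turn":0.08},
    {"slide":[0,0,0],"turn":0.11},
    {"slide":[0,0,0],"turn":0.14},
    {"slide":[0,0,0],"turn":0.17},
    {"slide":[0,0,0],"turn":0.2},
    {"slide":[0,0,0],"turn":0.22},
    {"slide":[0,0,0],"turn":0.22},
    {"slide":[0,0,0],"turn":0.22},
  ],
)

```text
clock: 16.45
eef_pos: [474.6, 22.9, 104.8]
orientation: [2.38, 2.048, 0.003]
wrist_force: [4.6, -1.3, 3.6]
width: 33.0
gripper_force: 61.0
```

```bash
python3 - <<'E'
from h import *
o=ctrl.get_obs();print(o["torque"],o["wrist_force"]);plan([(473.5,23,105)])
E
```

```text
[-0.22484    -0.82993063  0.12254962] [ 4.60843723 -1.33040182  3.5685695 ]
at [474.6  22.9 104.8] yaw -8.59 z [ 0.003  0.    -1.   ] j6 -0.05 turn 0
[473.5  23.  105. ] -> [-0.0, -0.0011, -0.0002]
```

play_rows(
  steps=[
    {"slide":[0,-0.0005,0],"turn":0.02},
    {"slide":[0,-0.0005,0],"turn":0.04},
    {"slide":[0,-0.0005,0],"turn":0.06},
    {"slide":[0,-0.0005,0],"turn":0.08},
    {"slide":[0,-0.0005,0],"turn":0.08},
    {"slide":[0,-0.0005,0],"turn":0.08},
  ],
)

```text
clock: 16.95
eef_pos: [474.6, 22.9, 104.9]
orientation: [2.46, 1.95, 0.005]
wrist_force: [7.3, -0.7, 1.4]
width: 33.4
gripper_force: 60.8
```

```bash
python3 - <<'E'
from h import *
o=ctrl.get_obs();print(o["torque"],o["wrist_force"]);plan([(473.5,23,105)])
E
```

```text
[-0.1790536  -1.22760467  0.25237986] [ 7.33294682 -0.68688903  1.38813743]
at [474.6  22.9 104.9] yaw -13.19 z [ 0.004 -0.    -1.   ] j6 0.03 turn 0
[473.5  23.  105. ] -> [-0.0001, -0.0011, -0.0001]
```

play_rows(
  steps=[
    {"slide":[0,0.0008,0],"turn":0.02},
    {"slide":[0,0.0008,0.0003],"turn":0.04},
    {"slide":[0,0.0008,0.0003],"turn":0.06},
    {"slide":[0,0.0008,0.0003],"turn":0.08},
    {"slide":[0,0.0008,0.0003],"turn":0.08},
    {"slide":[0,0.0008,0.0003],"turn":0.08},
  ],
)

```text
clock: 17.45
eef_pos: [474.8, 22.9, 104.8]
orientation: [2.535, 1.853, 0.003]
wrist_force: [3.0, 0.2, 6.9]
width: 33.2
gripper_force: 61.7
```

```bash
python3 - <<'E'
from h import *
o=ctrl.get_obs();print(o["torque"],o["wrist_force"]);plan([(473.5,23,105)])
E
```

```text
[-0.08357917 -0.6207063   0.949773  ] [3.00615053 0.23904799 6.91234931]
at [474.8  22.9 104.8] yaw -17.68 z [ 0.003 -0.    -1.   ] j6 0.11 turn 0
[473.5  23.  105. ] -> [-0.0002, -0.0013, -0.0002]
```

play_rows(
  steps=[
    {"slide":[0,0,0],"turn":0.02},
    {"slide":[0,0,0],"turn":0.04},
    {"slide":[0,0,0],"turn":0.04},
    {"slide":[0,0,0],"turn":0.04},
    {"slide":[0,0,0],"turn":0.04},
  ],
)

```text
clock: 17.87
eef_pos: [474.8, 22.8, 104.8]
orientation: [2.571, 1.802, 0.003]
wrist_force: [3.9, 0.4, 7.6]
width: 33.1
gripper_force: 61.7
```

```bash
python3 - <<'E'
from h import *
o=ctrl.get_obs();print(o["torque"],o["wrist_force"]);plan([(473.5,23,105)])
E
```

```text
[-0.11232643 -0.67300311  0.97582038] [3.87068282 0.41145562 7.61461869]
at [474.8  22.8 104.8] yaw -19.97 z [ 0.003 -0.    -1.   ] j6 0.15 turn 0
[473.5  23.  105. ] -> [-0.0003, -0.0013, -0.0002]
```

Torque has saturated at about 0.97 N m, so the spindle is on its stop. Relax, release and withdraw.

play_rows(
  steps=[
    {"slide":[0,0,-0.0003],"turn":-0.03},
    {"slide":[0,0,-0.0003],"turn":-0.04},
    {"slide":[0,0,-0.0003],"turn":-0.04},
  ],
)

```text
clock: 18.12
eef_pos: [474.8, 22.8, 104.9]
orientation: [2.536, 1.851, 0.003]
wrist_force: [4.9, -0.7, 6.0]
width: 32.9
gripper_force: 61.2
```

play_rows(
  gripper=1,
  steps=[
    {"slide":[0,0,0],"turn":0},
    {"slide":[0,0,0],"turn":0},
    {"slide":[0,0,0],"turn":0},
    {"slide":[0,0,0],"turn":0},
    {"slide":[0,0,0],"turn":0},
    {"slide":[0,0,0],"turn":0},
    {"slide":[0,0,-0.02],"turn":0},
    {"slide":[0,0,-0.05],"turn":0},
    {"slide":[0,0,-0.09],"turn":0},
    {"slide":[0,0,-0.12],"turn":0},
    {"slide":[0.0,0,-0.14],"turn":0},
    {"slide":[0.0,0,-0.14],"turn":0},
    {"slide":[0.0,0,-0.14],"turn":0},
  ],
)

```text
clock: 19.2
eef_pos: [474.3, 22.6, 245.3]
orientation: [2.537, 1.849, 0.003]
wrist_force: [-0.3, -0.0, -0.5]
width: 85.5
gripper_force: 0.0
```

```bash
python3 - <<'E'
from h import *
a=shot("wrist","w5")[0];P,p,d=cloud("w5")
m=(P[...,2]>122)&(P[...,2]<142)&(abs(P[...,0]-473)<70)&(abs(P[...,1]-22)<70)
Q=P[m];print(len(Q),np.median(Q[:,2]),cv2.minAreaRect(Q[:,:2].astype(np.float32)))
n=np.linalg.lstsq(np.c_[Q-Q.mean(0)][:,:2],Q[:,2]-Q[:,2].mean(),rcond=None)[0];print(n)
m=(P[...,2]>68)&(P[...,2]<90)&(P[...,0]>410)&(P[...,0]<575)&(abs(P[...,1]-20)<120);L=P[m];L=L[abs(L[:,1]-22)>40]
print(np.linalg.lstsq(L[:,:2]-L[:,:2].mean(0),L[:,2]-L[:,2].mean(),rcond=None)[0],L.mean(0))
E
```

```text
4443 131.29142581368762 ((473.96014404296875, 22.839012145996094), (103.52816009521484, 34.078121185302734), 76.91600036621094)
[-0.00058022 -0.00443451]
[0.00075992 0.00030083] [496.94563972  41.76552042  75.56148025]
```

View pics/w5.png

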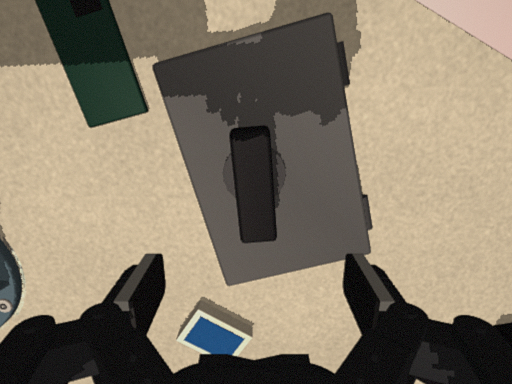

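The view shows the handle seated at (474.0, 22.8), level, with its top at 131.3 mm. It is turned about 10° past the lock direction, which is the turning play taken up at the stop. The lid is flat at 75.6 mm and nothing touches it, so I'm handing in.

```bash
python3 -c "
from cell import ctrl
print(ctrl.hand_in())"
```

```text
the job is handed in; nothing more can be done
None
```

I've handed the job in: the lid is pressed shut past its catch, and the T-handle is fully down on the spindle, turned clockwise to its stop and released. I didn't touch anything else on the table, and the hand-in gave no verdict.

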